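Dispense one sample pot into the tray and ease the dispenser lid shut

TASK

Dispense one fresh sample pot into the steel tray: with the fingers push the tray along the worktop, lengthways and squarely under the lip of the pot dispenser, until its short edge meets the dispenser's foot. Then press the dispenser's lever pad all the way down so that the linked lid lifts and one pot rolls out into the tray, and let the pad up slowly so that the lid comes down gently and closes fully without slamming. Pick nothing up, touch neither the lid nor the pots, let only one pot out, and leave everything else where it stands.

Things in the scene. Friction and masses are not known exactly. Their poses are not given: they have to be found in the camera images.
- dispenser: Bench-top sample pot dispenser of bare sheet steel, 186 x 81 x 125 mm, fixed. Origin: centre of its underside. Pots roll out along -x; z is up. Front face of its foot: x = -85 mm; the lip reaches over it to x = -110 mm. Rear wall: x = 102 mm. The lever runs along its -y side to a pad behind the rear wall. Three pots lie on its sloping track; a stop lets out one at each full press.
- lip (a point): Middle of the front edge of the dispenser's lip, on the track surface (x = -110, y = 0, z = 40 mm in the dispenser's frame).
- lid (a joint): Hinge of the dispenser's lid, a steel hood 92 mm wide whose front flap holds back the first pot; a push rod links it to the lever. 0 = closed, 0.78 rad = fully up. It closes by its weight and a light spring: let go, it slams (7 rad/s). Over 2 rad/s is a slam; the pad rising at 30 mm/s gives about 0.6 rad/s.
- lid_edge (a point): Middle of the lower edge of the lid's front flap. Closed it is at about x = -75, z = 60 mm in the dispenser's frame; fully open some 60 mm higher.
- lever (a joint): Hinge of the dispenser's lever. 0 = up (lid closed), 0.36 rad = all the way down, at a hard stop. The lid turns about twice as far as the lever.
- lever_pad (a point): Middle of the top of the lever's black ribbed pad (40 mm along the dispenser's x, 56 mm along y, 12 mm thick). Up: x = 162, y = -50, z = 116 mm in the dispenser's frame; all the way down: x = 174, y = -50, z = 72 mm, at a hard stop. It springs back up; pressing takes 4 N at the start, 7 N near the end.
- tray: Empty shallow steel tray, 301 x 217 mm outside the rolled rim, rim 27 mm high, about 0.32 kg, loose on the worktop. Origin: middle of its underside; x is its long axis, and +x points to the dispenser.
- tray_near (a point): Middle of the outside of the tray's short wall next to the dispenser, 147 mm from the tray's origin, 13 mm above its underside. It must come to the dispenser's foot (x = -85 mm in the dispenser's frame).
- tray_far (a point): Middle of the outside of the tray's other short wall, 147 mm from the tray's origin, 13 mm above its underside: the wall to push on.
- pot_1: White sample pot with grey screw cap, cylinder 52 mm across and 68 mm long, about 70 g, lying in the dispenser behind the lid's flap: the one to let out. Origin at its centre, y along its axis (its frame turns as it rolls). Lying in the tray its centre is about 27 mm above the worktop.
- pot_2: The same kind of pot, lying second in the dispenser. It must stay in; when the lid closes it rolls up to the flap.
- pot_3: The same kind of pot, lying third in the dispenser. It must stay in.
- spare_pot: The same kind of pot standing upright on the worktop beside the dispenser, on the side away from the lever; origin under its centre. A bystander.
- date_stamp: Turned wooden hand stamp, 24 mm across, 64 mm high, standing; origin under its centre. A bystander.
- ink_pad: Flat dark blue ink pad tin, 56 x 70 x 13 mm; origin under its centre. A bystander.
- thermometer: Probe thermometer lying flat, 184 mm long along its y, 22 mm wide, 17 mm high; origin under its middle. A bystander.
- marker: Black and white marker pen lying flat, 135 mm long along its y, 16 mm thick; origin under its middle. A bystander.
- label_roll: Roll of white labels lying flat, 78 mm across, 34 mm high; origin under its centre. A bystander, fixed.

How it is judged:
On the way, in this order (a step that is already met when the one before it is completed fails the run):
1. the tray is pushed up to the dispenser's foot, squarely under the lip (x of tray_near in the frame of dispenser above -0.1 m and y of tray_near in the frame of dispenser between -0.06 and 0.06 m and angle between the x axis of tray and the x axis of dispenser, either way round below 0.15 rad), for 0.2 s.
2. the lid is raised fully with the lever (value of joint lid above 0.62 rad), for 0.2 s.
At the end, for the whole second after the job is handed in: Tray within 20 mm of the dispenser's foot, within 60 mm of its centre line and 0.15 rad of square; the first pot at rest on the tray's floor; lid closed (within 0.04 rad) and lever up (within 0.03 rad); the other two pots inside the dispenser; all at rest (x of tray_near in the frame of dispenser above -0.105 m and y of tray_near in the frame of dispenser between -0.06 and 0.06 m and angle between the x axis of tray and the x axis of dispenser, either way round below 0.15 rad and value of joint lid below 0.04 rad and value of joint lever below 0.03 rad and x of pot_1 in the frame of tray between -0.14 and 0.14 m and y of pot_1 in the frame of tray between -0.1 and 0.1 m and z of pot_1 in the frame of tray below 0.04 m and linear speed of each of pot_1, pot_2 below 0.03 m/s and linear speed of tray below 0.02 m/s and x of pot_2 in the frame of dispenser above -0.065 m and x of pot_3 in the frame of dispenser above -0.02 m); the robot touches nothing.
It fails at once if the lid falls shut (closes faster than 2 rad/s) (velocity of joint lid below -2 rad/s).
It fails at once if a pot or the tray is lifted, or the tray tipped (height (world z) of any of pot_1, pot_2, pot_3 above 0.14 m or height (world z) of tray above 0.015 m or angle between tray's own z axis and vertical above 0.08 rad).
It fails at once if the robot touches a pot or works the lid directly (contact force between any of the fingers, the arm and pot_1 above 0.3 N or contact force between any of the fingers, the arm and pot_2 above 0.3 N or contact force between any of the fingers, the arm and pot_3 above 0.3 N or contact force between any of the fingers, the arm and lid above 1 N).
It fails at once if a second pot is let out (x of any of pot_2, pot_3 in the frame of dispenser below -0.1 m).
It fails at once if a bystander is disturbed (moved more than 20 mm) (distance of any of spare_pot, date_stamp, ink_pad, thermometer, marker from where it was at the start of the episode above 0.02 m).
It also fails if it takes over 56 s, if anything falls off the work surface, if the arm or the gripper's body presses on something with over 40 N, if the wrist force passes 120 N, or if a joint passes its speed limit or range.

ROBOT

A 7-joint arm with a two-finger parallel gripper is mounted at the origin on a cart in front of the work surface, level with it; the furniture and walls round the work are solid. World frame = base frame: x ahead of the robot, y to its left, z up, the work surface at z = 0. Lengths are in m, angles in rad, forces in N, time in s.
With the tool pointing down it reaches from about 0.35 to 0.9 m from the base axis. Payload 8.1 kg.
Tool frame: the origin (TCP) lies at the very end of the fingers, on their centre line; the grasp point (between the pads) lies 19 mm behind it (arm.tcp_to_grasp is the distance from the TCP to the grasp point, in m); z points along the fingers, y is the line along which they close (so a half turn about z gives the same grasp; the last joint's range is limited). The gripper opens to 92 mm and grips with 3 to 60 N. Pads are 19 mm wide; open, the fingers measure 130 mm over their backs; the gripper's body (75 mm by 190 mm) begins 47 mm behind the grasp point.
Start: joints at [-1.229, 0.434, 0.025, 1.573, -0.012, 1.134, -0.075], TCP at [0.269, 0.564, 0.227] pointing down, gripper open.
Joint ranges: [-2.62, 2.62], [-0.44, 2.09], [-1.27, 1.32], [0.08, 2.57], [-1.32, 4.46], [0.12, 2], [-2.74, 2.74]. Speed limits (rad/s): [2.22, 2.22, 3.01, 3.01, 3.14, 3.14, 3.14].

INTERFACE

Orientations are given as a rotation vector (axis times angle).
In Python, from cell import arm, cam, telemetry gives the robot as it stands (arm), with the cameras (cam) and the readings (telemetry).
- The arm moves only by the shell command python3 nudge.py 'ROWS' [FORCE]. ROWS is a JSON list of rows, 1 to 10 of them, each written [[dx, dy, dz], turn, opening]: dx, dy, dz in m, then a turn about the tool's z in rad, then the opening from 0.0 (shut) to 1.0 (fully open); each row shifts and turns the commanded pose from where the row before left it, along the tool's axes as they then stand; what a row does not reach is not made up. A row lasts 1/10 s, in which the tool goes at most 0.05 m and 0.15 rad, less where a joint would pass 70% of its speed; a pose out of reach is approached as far as the arm can. The fingers move at their own pace and stop on an object; FORCE is the grip in N (left out, the last holds). Time passes only in rows, so rows that do not move let the fingers close. It prints the time, the measured TCP pose, the force, the opening and the grip force at its end. Input that does not fit is refused with a message, and nothing moves.
- telemetry.observe(): the state, without advancing time (a new reading comes with each control period).
- cam.get_image(name): name is "side" or "top" or "wrist"; returns a dict with "image" (480x640x3 uint8, blue, green, red), "fx", "fy", "cx", "cy" (pixels), "cam_to_world" (4x4, takes a point from camera to world coordinates); the wrist camera has in their place "mount" (4x4, takes a point from camera to tool coordinates, whose origin is the TCP and whose axes are the flange's). Camera axes: x right, y down, z forward; pixel columns grow to the right and rows downward; lengths in m; the calibration is good to about 2 mm. A picture is of the moment at which its call begins: read the wrist's pose just before it. There is no depth.
- arm.sign_off(): hands the job in; it is judged then, once.
The state is a dict: "clock": time; "joints": joint angles; "dq": joint speeds; "joint_efforts": joint torques, N m; "position": TCP position; "ee_rot": TCP orientation; "force": force on the tool from outside, world axes, zero at the start; "ft_torque": the same for the moment, N m; "width": opening from 0.0 (shut) to 1.0 (fully open); "gripper_force": force on a finger pad.
Only numpy, scipy, OpenCV 4.12 (cv2) and the standard library are available. Lean on these libraries where they do the work, as an engineer would, in place of code of your own. Each camera call takes 0.05 s, during which the arm holds its last target. There are 200 camera calls.

## Working session

There is one attempt and no reset: what is moved stays moved. The work goes in short steps, Python scripts to look and compute and a shell command to move; the robot and the scene stay as the last step left them, time stands still between calls to the robot, and variables do not carry over. Pictures are saved under pics/ and viewed, at most 10 in all, crops included, and the job is handed in when it is done.

```bash
ls; mkdir -p pics; python3 - <<'E'
from cell import arm, cam, telemetry
import cv2,json
s=telemetry.observe();print(s['clock'],s['position'],s['ee_rot'],s['width'])
for n in('top','side'):
    d=cam.get_image(n);cv2.imwrite(f'pics/{n}0.png',d['image']);print(n,d['fx'],d['cx'],d['cy'],d['cam_to_world'])
E
```

```text
cell.py
nudge.py
pics
0.0 [0.26875192 0.56369708 0.22593462] [-6.93034506e-01 -3.06398147e+00  2.45718944e-03] 1.0007290827655448
top 447.32443739195077 315.1424038221974 238.86895171091996 [[-0.02812077 -0.99403885  0.10533744  0.39343353]
 [-0.99957682  0.02874814  0.00444192  0.03005915]
 [-0.00744369 -0.10516796 -0.99442661  1.20486569]
 [ 0.          0.          0.          1.        ]]
side 449.0647298448827 319.4085325652435 233.91490100241302 [[-0.99996201  0.00195939 -0.0084934   0.5260117 ]
 [ 0.00855954  0.40480823 -0.91436154  1.05027609]
 [ 0.00164661 -0.91439951 -0.40480962  0.56317153]
 [ 0.          0.          0.          1.        ]]
```

View pics/top0.png

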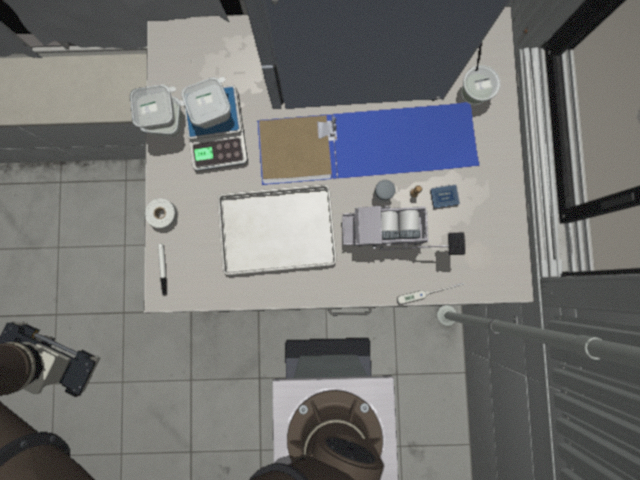

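View pics/side0.png

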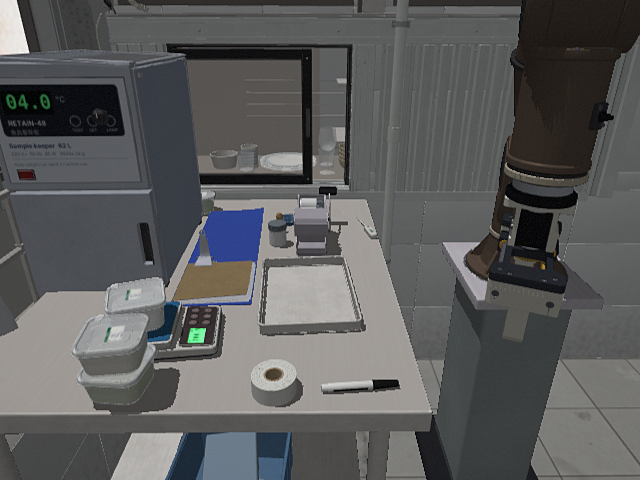

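Top view: the tray is at about columns 220–335, rows 186–276. The dispenser is at 343–427, 207–246, its black pad at (457,243), and the label roll at (160,214). Next: an enlarged crop for corner measurement.

```bash
cat > h.py <<'E'
import numpy as np,cv2
from cell import arm, cam, telemetry
def ray(d,uv,z):
    M=np.array(d['cam_to_world']);r=M[:3,:3]@[(uv[0]-d['cx'])/d['fx'],(uv[1]-d['cy'])/d['fy'],1]
    o=M[:3,3];return o+r*(z-o[2])/r[2]
def proj(d,p):
    M=np.array(d['cam_to_world']);c=M[:3,:3].T@(np.array(p)-M[:3,3])
    return np.array([d['fx']*c[0]/c[2]+d['cx'],d['fy']*c[1]/c[2]+d['cy']])
E
python3 - <<'E'
from h import *
d=cam.get_image('top');im=d['image']
c=im[175:295,205:480];cv2.imwrite('pics/crop.png',cv2.resize(c,None,fx=2.9,fy=2.9,interpolation=cv2.INTER_CUBIC))
# black pad
m=(im.max(2)<45).astype(np.uint8);m[:,:430]=0;m[:225]=0;m[262:]=0;m[:,480:]=0
k=max(cv2.findContours(m,0,2)[0],key=cv2.contourArea);r=cv2.minAreaRect(k);print(r,ray(d,r[0],.116))
for p in [(r[0][0]+a,r[0][1]) for a in(-8,8)]:print(ray(d,p,.116))
for n,uv,z in [('tfl',(220,196),.027),('tnl',(327,186),.027),('tnr',(335,267),.027),('tfr',(226,276),.027),('roll',(160,214),.034),('thermo',(412,297),.015),('marker',(163,270),.01)]:print(n,ray(d,uv,z))
E
```

```text
((454.8600158691406, 252.02003479003906), (3.4000000953674316, 5.0), 36.86989974975586) [ 0.46675835 -0.30418935  0.116     ]
[ 0.46731588 -0.28476306  0.116     ]
[ 0.46620097 -0.32361046  0.116     ]
tfl [0.64102596 0.28688938 0.027     ]
tnl [ 6.5975214e-01 -4.6385789e-04  2.7000000e-02]
tnr [ 0.44233819 -0.01478355  0.027     ]
tfr [0.42686335 0.27232124 0.027     ]
roll [0.5957275 0.4451115 0.034    ]
thermo [ 0.35816369 -0.21535696  0.015     ]
marker [0.44810905 0.44430433 0.01      ]
```

View pics/crop.png

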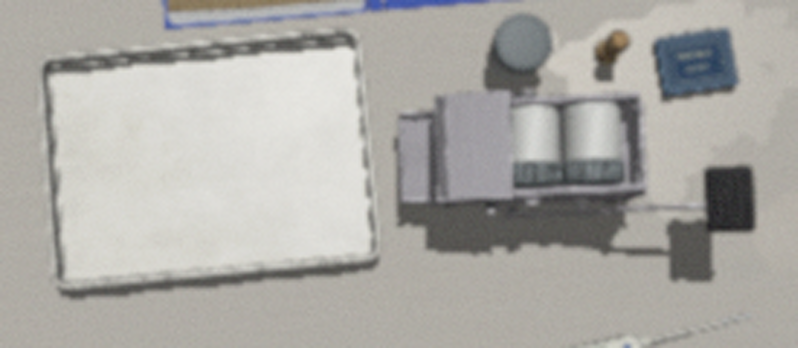

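```bash
python3 - <<'E'
from h import *
d=cam.get_image('top');f=lambda X,Y,z:ray(d,(205+X/2.9,175+Y/2.9),z).round(4)
tc=[f(44,60,.027),f(356,32,.027),f(379,262,.027),f(60,292,.027)]
print(*tc,sep='\n');t=np.array(tc)
c=t.mean(0);ax=(t[1]+t[2]-t[0]-t[3]);print('tray c',c,'yaw',np.arctan2(ax[1],ax[0]),'L',np.linalg.norm(ax)/2,'W',np.linalg.norm(t[0]-t[3]))
l1,l2=f(398,114,.04),f(400,203,.04);print('lip',l1,l2,(l1+l2)/2,np.linalg.norm(l1-l2),'yaw from lip',np.arctan2(l2[1]-l1[1],l2[0]-l1[0])+np.pi/2-np.pi*0)
p=[f(707,168,.116),f(752,168,.116),f(753,230,.116),f(706,230,.116)];print('pad',*p,np.mean(p,0))
for z in(.1,.125):print('rear',f(641,95,z),f(645,192,z))
print('stamp',f(605,60,.0),'thermo',f(575,352,.01),f(745,316,.01))
import scipy.spatial.transform as T
s=telemetry.observe();print(T.Rotation.from_rotvec(s['ee_rot']).as_matrix().round(3))
E
```

```text
[0.6419 0.2864 0.027 ]
[ 0.6596 -0.0025  0.027 ]
[ 0.4466 -0.0167  0.027 ]
[0.4277 0.2731 0.027 ]
tray c [0.54395  0.135075 0.027   ] yaw -1.5076352462323634 L 0.28992811609086827 W 0.2146125112848736
lip [ 0.5798 -0.0379  0.04  ] [ 0.4986 -0.0369  0.04  ] [ 0.5392 -0.0374  0.04  ] 0.08120615740200984 yaw from lip 4.700074331994289
pad [ 0.5139 -0.2922  0.116 ] [ 0.5128 -0.3301  0.116 ] [ 0.4605 -0.3276  0.116 ] [ 0.4616 -0.2883  0.116 ] [ 0.4872  -0.30955  0.116  ]
rear [ 0.5806 -0.2441  0.1   ] [ 0.4966 -0.2429  0.1   ]
rear [ 0.5763 -0.2378  0.125 ] [ 0.4943 -0.2367  0.125 ]
stamp [ 0.6319 -0.2368 -0.    ] thermo [ 0.3603 -0.1934  0.01  ] [ 0.3886 -0.3502  0.01  ]
[[-0.903  0.43  -0.   ]
 [ 0.43   0.903 -0.001]
 [-0.    -0.001 -1.   ]]
```

Measured tray: centre (0.544, 0.135), long axis 0.065 rad off −y. The dispenser lip is at (0.539, −0.037) and its x axis is about −y. That predicts the pad at (0.489, −0.309); I measured (0.487, −0.310), so they agree. The tray needs to move about 50 mm towards −y. First I turn the fingers so their closing line lies along world x.

```bash
python3 nudge.py '[[[0,0,0],0.141,1],[[0,0,0],0.141,1],[[0,0,0],0.141,1],[[0,0,0],0.141,1],[[0,0,0],0.141,1],[[0,0,0],0.141,1],[[0,0,0],0.141,1],[[0,0,0],0.141,1]]'; python3 nudge.py '[[[-0.025,0.03,0],0,1],[[-0.025,0.03,0],0,1],[[-0.025,0.03,0],0,1],[[-0.025,0.03,0],0,1],[[-0.025,0.03,0],0,1],[[-0.025,0.03,0],0,1],[[-0.025,0.03,0],0,1],[[-0.025,0.03,0],0,1],[[-0.029,0.029,0],0,1],[[0,0,0],0,1]]'
```

```text
clock: 1.0
position: [0.2688, 0.5641, 0.2265]
ee_rot: [2.23, 2.213, -0.001]
force: [-0.3, 0.9, 0.3]
width: 1.0
gripper_force: 0.0
clock: 2.0
position: [0.5423, 0.3278, 0.2269]
ee_rot: [2.231, 2.206, -0.001]
force: [0.5, -0.1, -0.3]
width: 0.997
gripper_force: 0.0
```

```bash
python3 nudge.py '[[[0.01,-0.003,0.04],0,1],[[0,0,0.04],0,1],[[0,0,0.04],0,1],[[0,0,0.04],0,1],[[0,0,0.03],0,1],[[0,0,0.022],0,1],[[0,0,0],0,1]]' && python3 - <<'E'
from h import *
d=cam.get_image('side');cv2.imwrite('pics/side1.png',cv2.resize(d['image'][180:400,200:450],None,fx=2.6,fy=2.6,interpolation=2))
E
```

```text
clock: 2.7
position: [0.532, 0.3437, 0.0114]
ee_rot: [-2.222, -2.219, 0.009]
force: [-0.4, 0.2, 0.2]
width: 0.996
gripper_force: 0.0
```

View pics/side1.png

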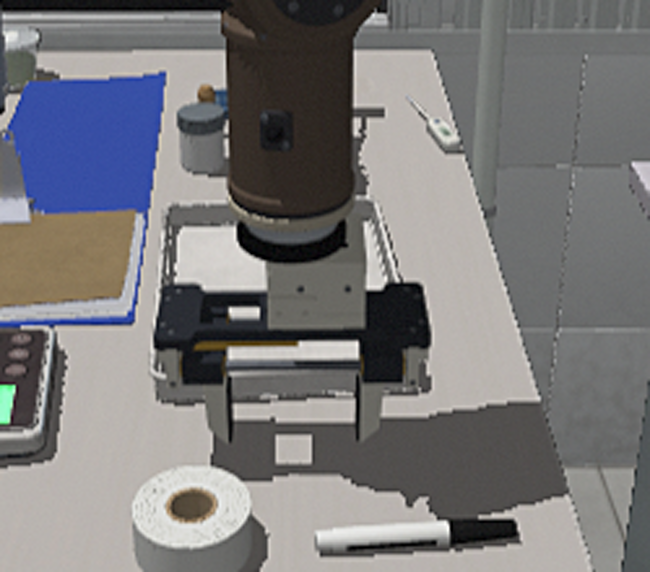

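The side crop shows the fingers at (215–375, 430), down behind the tray's far wall, clear of the roll (190,520) and marker. Pushing now.

```bash
python3 nudge.py '[[[-0.015,0,0],0,1],[[-0.015,0,0],0,1],[[-0.01,0.002,0],0,1],[[-0.006,0.002,0],0,1],[[-0.006,0.002,0],0,1],[[-0.006,0,0],0,1],[[-0.006,0,0],0,1],[[-0.006,0,0],0,1],[[-0.006,0,0],0,1],[[0,0,0],0,1]]'; python3 nudge.py '[[[-0.006,0,0],0,1],[[-0.006,0,0],0,1],[[-0.004,0,0],0,1],[[0,0,0],0,1]]'
```

```text
clock: 3.75
position: [0.5402, 0.267, 0.0146]
ee_rot: [2.225, 2.217, -0.002]
force: [0.9, 0.2, 0.5]
width: 1.005
gripper_force: 0.0
clock: 4.15
position: [0.5401, 0.2512, 0.0145]
ee_rot: [2.225, 2.218, -0.002]
force: [0.4, 0.3, 0.4]
width: 1.003
gripper_force: 0.0
```

```bash
python3 - <<'E'
from h import *
d=cam.get_image('top');im=d['image']
c=im[175:295,205:480];cv2.imwrite('pics/crop2.png',cv2.resize(c,None,fx=2.9,fy=2.9,interpolation=cv2.INTER_CUBIC))
E
```

```text
(no output)
```

View pics/crop2.png

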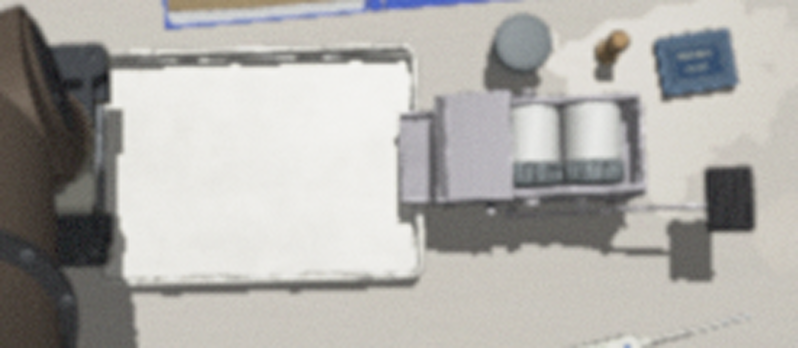

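The tray is now square, with its near rim at crop x≈416–421. That leaves about 5 mm to the foot, so I push gently on until the force rises.

```bash
python3 nudge.py '[[[-0.002,0,0],0,1],[[-0.002,0,0],0,1],[[-0.001,0,0],0,1]]'; python3 nudge.py '[[[-0.001,0,0],0,1],[[-0.001,0,0],0,1],[[0,0,0],0,1]]'
```

```text
clock: 4.5
position: [0.5402, 0.2477, 0.0147]
ee_rot: [-2.223, -2.219, 0.0]
force: [0.1, 1.9, -1.1]
width: 0.999
gripper_force: 0.8
clock: 4.8
position: [0.5403, 0.2454, 0.0147]
ee_rot: [2.224, 2.219, -0.0]
force: [-0.1, 0.0, -1.2]
width: 0.998
gripper_force: 0.4
```

```bash
python3 nudge.py '[[[-0.001,0,0],0,1],[[-0.001,0,0],0,1]]'; python3 nudge.py '[[[-0.001,0,0],0,1],[[-0.001,0,0],0,1]]';python3 nudge.py '[[[-0.001,0,0],0,1],[[0,0,0],0,1]]'
```

```text
clock: 5.0
position: [0.5403, 0.2437, 0.0147]
ee_rot: [-2.224, -2.219, -0.0]
force: [-0.6, 2.2, -0.9]
width: 1.003
gripper_force: 0.8
clock: 5.2
position: [0.5403, 0.2415, 0.0147]
ee_rot: [2.224, 2.219, 0.0]
force: [-0.2, 1.5, -1.0]
width: 0.999
gripper_force: 0.8
clock: 5.4
position: [0.5404, 0.2406, 0.0148]
ee_rot: [2.224, 2.219, 0.0]
force: [-0.3, 1.1, -1.0]
width: 1.004
gripper_force: 0.8
```

```bash
python3 nudge.py '[[[-0.001,0,0],0,1],[[-0.001,0,0],0,1]]'; python3 nudge.py '[[[-0.001,0,0],0,1],[[-0.001,0,0],0,1]]';python3 nudge.py '[[[-0.001,0,0],0,1],[[0,0,0],0,1]]'
```

```text
clock: 5.6
position: [0.5404, 0.2405, 0.0149]
ee_rot: [-2.222, -2.219, -0.003]
force: [0.5, 8.8, -2.1]
width: 1.001
gripper_force: 4.4
clock: 5.8
position: [0.5404, 0.2404, 0.0152]
ee_rot: [-2.22, -2.219, -0.006]
force: [-0.7, 14.0, -2.4]
width: 0.998
gripper_force: 6.9
clock: 6.0
position: [0.5405, 0.2404, 0.0153]
ee_rot: [-2.22, -2.219, -0.008]
force: [0.2, 14.8, -2.2]
width: 1.004
gripper_force: 7.1
```

The tray meets the foot: the force rose to 14 N with the TCP stationary. Backing off, then up and across to the lever pad with the fingers shut.

```bash
python3 nudge.py '[[[0.01,0,0],0,1],[[0.015,0,0],0,1],[[0,0,-0.03],0,1],[[0,0,-0.045],0,0.5],[[0,0,-0.045],0,0],[[0,0,-0.045],0,0],[[0,0,-0.045],0,0],[[-0.04,-0.004,-0.01],0,0],[[-0.045,-0.004,0],0,0],[[-0.045,-0.004,0],0,0]]' 20; python3 nudge.py '[[[-0.045,-0.004,0],0,0],[[-0.045,-0.004,0],0,0],[[-0.045,-0.004,0],0,0],[[-0.045,-0.004,0],0,0],[[-0.045,-0.004,0],0,0],[[-0.045,-0.004,0],0,0],[[-0.045,-0.004,0],0,0],[[-0.045,-0.004,0],0,0],[[-0.045,-0.004,0],0,0],[[0,0,0],0,0]]'
```

```text
clock: 7.0
position: [0.5279, 0.1297, 0.2354]
ee_rot: [2.222, 2.22, 0.001]
force: [-0.2, -1.1, 0.2]
width: 0.441
gripper_force: 0.0
clock: 8.0
position: [0.4888, -0.2815, 0.2352]
ee_rot: [2.232, 2.207, -0.006]
force: [0.1, -0.2, 1.0]
width: -0.0
gripper_force: 0.0
```

```bash
python3 nudge.py '[[[-0.034,-0.002,0.01],0,0],[[0,0,0.04],0,0],[[0,0,0.03],0,0],[[0,0,0.02],0,0],[[0,0,0],0,0]]'; python3 - <<'E'
from h import *
d=cam.get_image('top');im=d['image']
a=im[175:295,205:480]
d=cam.get_image('side');b=d['image'][170:350,240:410]
cv2.imwrite('pics/c3.png',np.hstack([cv2.resize(a,(480,int(120*480/275)*1),interpolation=2) if 0 else cv2.copyMakeBorder(cv2.resize(a,(495,216),interpolation=2),0,144,0,0,0),cv2.resize(b,(300,360)) if 0 else cv2.copyMakeBorder(cv2.resize(b,(290,307),interpolation=2),0,53,0,0,0)]))
E
```

```text
clock: 8.5
position: [0.4877, -0.3065, 0.132]
ee_rot: [-2.22, -2.216, 0.003]
force: [0.9, 0.1, -0.4]
width: 0.009
gripper_force: 0.0
```

View pics/c3.png

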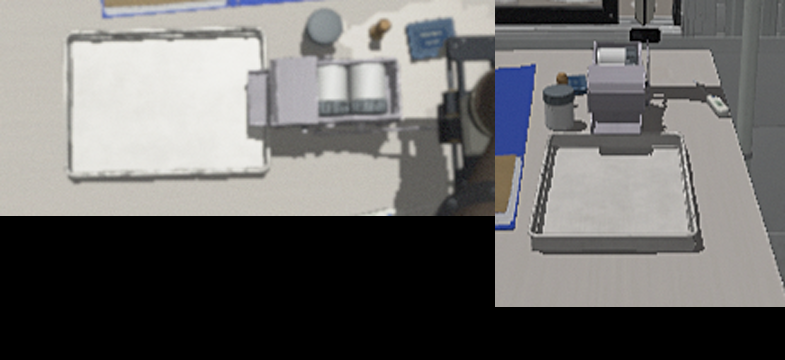

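The tray lies square under the lip. In the side view the pad is at (645,35), with the shut fingers over it. Shifting 8 mm to y≈−0.315 and pressing.

```bash
python3 nudge.py '[[[-0.009,0,0.005],0,0],[[0,0,0.006],0,0],[[0,0,0.005],0,0],[[0,0,0.003],0,0],[[0,0,0],0,0]]'; python3 nudge.py '[[[0,0,0.005],0,0],[[0,0,0.005],0,0],[[0,0,0.005],0,0],[[0,0,0.005],0,0],[[0,0,0.005],0,0],[[0,0,0.005],0,0]]'
```

```text
clock: 9.1
position: [0.4893, -0.3176, 0.1157]
ee_rot: [2.224, 2.218, -0.0]
force: [0.4, -1.1, 2.5]
width: 0.002
gripper_force: 1.1
clock: 9.7
position: [0.4893, -0.3182, 0.0856]
ee_rot: [2.223, 2.218, -0.001]
force: [0.3, -4.9, 6.4]
width: 0.004
gripper_force: 3.3
```

```bash
python3 nudge.py '[[[0,0,0.005],0,0],[[0,0,0.005],0,0],[[0,0,0.003],0,0],[[0,0,0],0,0]]'; python3 nudge.py '[[[0,0,0.002],0,0],[[0,0,0.001],0,0],[[0,0,0.001],0,0],[[0,0,0],0,0]]'
```

```text
clock: 10.1
position: [0.4894, -0.3192, 0.0732]
ee_rot: [2.223, 2.216, -0.001]
force: [-1.4, -5.2, 9.8]
width: 0.002
gripper_force: 5.4
clock: 10.5
position: [0.4896, -0.3195, 0.072]
ee_rot: [2.223, 2.215, 0.002]
force: [-8.8, 0.0, 41.6]
width: 0.002
gripper_force: 20.6
```

Hard stop reached (41 N at z=0.072). Easing slightly, holding, and looking.

```bash
python3 nudge.py '[[[0,0,-0.001],0,0],[[0,0,-0.001],0,0],[[0,0,0],0,0],[[0,0,0],0,0],[[0,0,0],0,0]]'; python3 - <<'E'
from h import *
d=cam.get_image('side');b=d['image'][170:350,240:410];cv2.imwrite('pics/c4.png',cv2.resize(b,None,fx=3,fy=3,interpolation=2))
E
```

```text
clock: 11.0
position: [0.4895, -0.3194, 0.0726]
ee_rot: [2.223, 2.215, 0.0]
force: [-4.3, -3.1, 25.1]
width: 0.005
gripper_force: 12.5
```

View pics/c4.png

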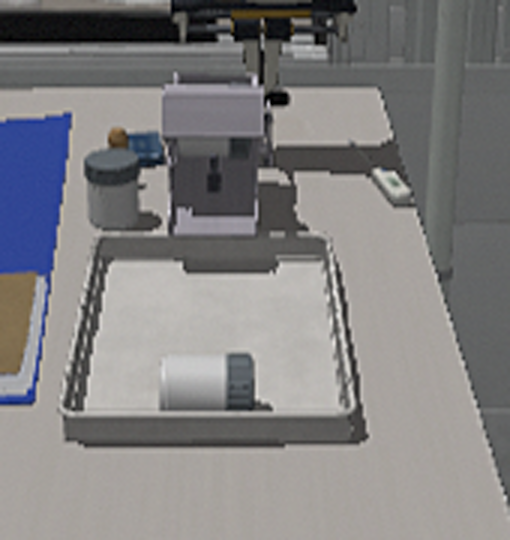

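The lid is up and one pot lies in the tray at (207,382), with the stop peg up at (213,175) and the second pot held back. Now raising slowly at 20 mm/s.

```bash
for i in 1; do python3 nudge.py '[[[0,0,-0.002],0,0],[[0,0,-0.002],0,0],[[0,0,-0.002],0,0],[[0,0,-0.002],0,0],[[0,0,-0.002],0,0],[[0,0,-0.002],0,0],[[0,0,-0.002],0,0],[[0,0,-0.002],0,0],[[0,0,-0.002],0,0],[[0,0,-0.002],0,0]]'; done; python3 nudge.py '[[[0,0,-0.002],0,0],[[0,0,-0.002],0,0],[[0,0,-0.002],0,0],[[0,0,-0.002],0,0],[[0,0,-0.002],0,0],[[0,0,-0.002],0,0],[[0,0,-0.002],0,0],[[0,0,-0.002],0,0],[[0,0,-0.002],0,0],[[0,0,-0.002],0,0]]'
```

```text
clock: 12.05
position: [0.4893, -0.3161, 0.0905]
ee_rot: [-2.222, -2.219, -0.001]
force: [1.5, 2.6, 3.1]
width: 0.006
gripper_force: 1.9
clock: 13.05
position: [0.4891, -0.3172, 0.1109]
ee_rot: [-2.224, -2.219, -0.0]
force: [0.1, 2.2, 2.1]
width: 0.004
gripper_force: 1.3
```

```bash
python3 nudge.py '[[[0,0,-0.001],0,0],[[0,0,-0.001],0,0],[[0,0,-0.001],0,0],[[0,0,-0.001],0,0],[[0,0,-0.001],0,0],[[0,0,-0.001],0,0],[[0,0,-0.001],0,0],[[0,0,-0.001],0,0],[[0,0,-0.001],0,0],[[0,0,-0.001],0,0]]'
```

```text
clock: 14.05
position: [0.489, -0.3176, 0.1208]
ee_rot: [2.224, 2.219, -0.001]
force: [0.5, -0.3, -0.4]
width: 0.006
gripper_force: 0.0
```

Contact has gone with the pad up. I clear the arm upwards and check.

```bash
python3 nudge.py '[[[0,0,-0.01],0,0],[[0,0,-0.03],0,0],[[0,0,-0.04],0,0],[[0,0,-0.03],0,0],[[-0.03,0,0],0,0],[[0,0,0],0,0],[[0,0,0],0,0],[[0,0,0],0,0]]'; python3 - <<'E'
from h import *
d=cam.get_image('top');im=d['image']
a=im[175:295,205:480]
d=cam.get_image('side');b=d['image'][170:350,240:410]
cv2.imwrite('pics/c5.png',np.hstack([cv2.copyMakeBorder(cv2.resize(a,(440,192),interpolation=2),0,189,0,0,0),cv2.resize(b,(360,381),interpolation=2)]))
E
```

```text
clock: 14.85
position: [0.4889, -0.3466, 0.2305]
ee_rot: [-2.223, -2.219, -0.0]
force: [-0.6, -0.5, -0.4]
width: 0.009
gripper_force: 0.0
```

View pics/c5.png

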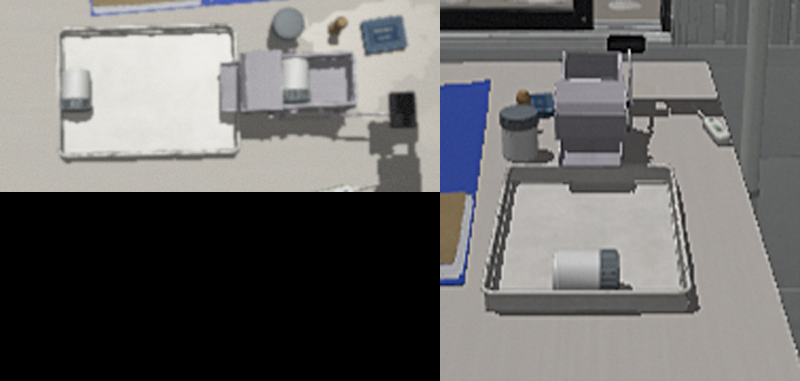

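The lid is closed and the pad is up. The pot rests in the tray at (75,90), with the second pot inside the dispenser at (295,80). The tray's near rim has moved at most about 3 mm since contact, and the bystanders are in place.

```bash
python3 nudge.py '[[[0,0,0],0,0],[[0,0,0],0,0],[[0,0,0],0,0],[[0,0,0],0,0],[[0,0,0],0,0]]'; python3 -c "
from cell import arm, cam, telemetry
print(arm.sign_off())"
```

```text
clock: 15.45
position: [0.489, -0.3473, 0.2307]
ee_rot: [-2.224, -2.219, 0.0]
force: [0.9, -0.1, -0.1]
width: 0.006
gripper_force: 0.0
the job is handed in; nothing more can be done
None
```

Job handed in at 15.5 s: the tray is square against the dispenser's foot, one pot lies in it, the lid was let down slowly and looks closed, and the bystanders look unmoved; the sign-off call returned no verdict.

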